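# Find the heavy sample jar by feel

## Robot

A 6-joint arm with a two-finger parallel gripper is mounted at the origin on the work surface; the furniture and walls round the work are solid. World frame = base frame: x ahead of the robot, y to its left, z up, the work surface at z = 0. Lengths are in mm, angles in rad, forces in N, time in s.
With the tool pointing down it reaches from about 275 to 750 mm from the base axis. Payload 10.2 kg.
Tool frame: the origin (TCP) lies midway between the tips of the shut fingers; the grasp point (between the pads) lies 19 mm behind it (ctrl.grip_depth is the distance from the TCP to the grasp point, in mm); y points along the fingers, x is the direction in which the jaws open and shut, and the axes are right-handed (so a half turn about y gives the same grasp; the last joint's range is limited). The gripper opens to 85 mm and grips with 20 to 120 N. Pads are 22 mm wide; open, the fingers measure 114 mm over their backs; the gripper's body (76 mm by 85 mm) begins 54 mm behind the grasp point. The pads swing forward as they close: fully open they stand 13 mm farther back than shut.
Start: joints at [1.089, 0.313, 1.498, -0, 1.331, -0.223], TCP at [134.371, 507.519, 231.294] pointing down, gripper open.
Joint ranges: [-2.94, 2.94], [-0.97, 2.17], [0.19, 2.56], [-1.23, 4.37], [0.02, 3.11], [-2.88, 2.88]. Speed limits (rad/s): [2.39, 2.39, 3.01, 3.14, 3.14, 3.14].

## Interface

Orientations are given as a unit quaternion [w, x, y, z].
In Python, from rig import ctrl gives the robot as it stands. The module is installed in compiled form; this text tells all that it offers.
- The arm moves only by the tool drive_tool, never from a script. Its arguments are lists of equal length, an entry for each row: "gripper": the closure, from 0 (fully open) to 1 (shut); "offset": the shift along the tool's x, y, z in m, a list of three; "turn": the turn about the tool's y in degrees. In form: {"gripper": [gripper, ...], "offset": [[tx, ty, tz], ...], "turn": [turn, ...]}. A call has 1 to 20 rows; each row shifts and turns the commanded pose from where the row before left it, along the tool's axes as they then stand; what a row does not reach is not made up. A row lasts 1/12 s, in which the tool goes at most 41.7 mm and 7.16 degrees, less where a joint would pass 70% of its speed; a pose out of reach is approached as far as the arm can. A call is refused whole if a number of a shift passes 0.0417 or a number of a turn 7.16, either way. A call with a gripper value outside its range is refused whole. The fingers move at their own pace and stop on an object; "force" is the grip in N (left out, the last holds). Time passes only in rows, so rows that do not move let the fingers close. It gives the time, the measured TCP pose, the force and the opening at its end, in the units of the state.
- ctrl.sense(): the state, without advancing time (a new reading comes with each control period).
- ctrl.capture(name): name is "scene" or "top"; returns (picture, depth): 480x640x3 uint8, red, green, blue; 480x640 float32, mm along the optical axis (not along the pixel's ray), 0 where there is no reading.
- ctrl.camera_params(name): a dict with "fovy" (degrees; the focal length in pixels is half the picture's height over the tangent of half this angle, whatever the lens; pixels are square), "cx", "cy" (the principal point, pixels), "view" (4x4, takes a point from world to camera coordinates). Camera axes: x right, y down, z forward; pixel columns grow to the right and rows downward; lengths in mm; the calibration is good to about 2 mm. A picture is of the moment at which its call begins. camera_params takes no time and is no camera call.
- ctrl.finish_job(): hands the job in, once; it reports no verdict.
Trained networks look in the newest picture that a camera, given by its name, has taken for a name from the list of things; names that differ only in an ending like _2 or _b are one class to them, and where a whole thing is asked for, a point or a joint stands for the part that bears it (a point fixed in the world has none). Each returns a list of dicts, best first, with "score" (0 to 1); they miss things now and then, are a little off and sometimes report something else, mostly with a low value. They report only what shows in the picture. A call takes as long as a camera call.
- ctrl.boxes_of(camera, query): "centre" ([x, y, z] in mm, in the coordinates of the camera as it stood for that picture, good to about 4 mm: the middle of the surface that is visible of it).
- ctrl.regions_of(camera, query): "mask" (480x640 bool, what is visible of it).
- ctrl.pinpoint(camera, query): "centre" ([x, y, z] in mm, in the coordinates of the camera as it stood for that picture, good to about 4 mm: a listed point, or the origin of a listed thing).
The state is a dict: "time_s": time; "joints": joint angles; "dq": joint speeds; "tau": joint torques, N m; "eef_pos": TCP position; "ee_rot": TCP orientation; "force": force on the tool from outside, world axes, zero at the start; "wrist_torque": the same for the moment, N m; "grip_width": opening from 0.0 (shut) to 1.0 (fully open).
Only numpy, scipy, OpenCV 4.12 (cv2) and the standard library are available. Lean on these libraries where they do the work, as an engineer would, in place of code of your own. Each camera call takes 0.05 s, during which the arm holds its last target.

## Task

One of the four sealed sample jars in the leaning rack holds a metal reference weight, the others are nearly empty; they look the same, so find it by lifting them. Stand that jar upright on the platform in the steel tray, setting it down gently, and leave every other jar fully down in its own pocket of the rack. Never leave a light jar standing on the platform.

Things in the scene. Friction and masses are not known exactly. Their poses are not given: they have to be found in the camera images.
- jar_a_mid (a point): one of four look-alike opaque sealed jars, a cylinder 36 mm across, 92 mm tall (white, the upper 19 mm a blue screw cap of the same diameter). Point: the jar's centre, 46 mm above its underside; z axis = jar axis towards the cap. Three jars weigh 0.09 to 0.19 kg, one 0.35 to 0.52 kg; which one cannot be seen and varies
- jar_b_mid (a point): one of four look-alike opaque sealed jars, a cylinder 36 mm across, 92 mm tall (white, the upper 19 mm a blue screw cap of the same diameter). Point: the jar's centre, 46 mm above its underside; z axis = jar axis towards the cap. Three jars weigh 0.09 to 0.19 kg, one 0.35 to 0.52 kg; which one cannot be seen and varies
- jar_c_mid (a point): one of four look-alike opaque sealed jars, a cylinder 36 mm across, 92 mm tall (white, the upper 19 mm a blue screw cap of the same diameter). Point: the jar's centre, 46 mm above its underside; z axis = jar axis towards the cap. Three jars weigh 0.09 to 0.19 kg, one 0.35 to 0.52 kg; which one cannot be seen and varies
- jar_d_mid (a point): one of four look-alike opaque sealed jars, a cylinder 36 mm across, 92 mm tall (white, the upper 19 mm a blue screw cap of the same diameter). Point: the jar's centre, 46 mm above its underside; z axis = jar axis towards the cap. Three jars weigh 0.09 to 0.19 kg, one 0.35 to 0.52 kg; which one cannot be seen and varies
- rack: grey rack on an aluminium base plate (86 x 213 mm), fixed; four open pockets in a row along its y, at y = -81, -27, 27, 81 mm. They lean 28 degrees towards its -x side (to the right as the robot sees it): the pocket axes point along (-0.469, 0, 0.883) in its frame. Origin: on the bench under the row; pocket floor centres at x = 0, z = 28 mm
- rack_row (a point): centre of the row of pocket floors, axes as the rack's. Pockets are 39 x 39 mm, 34 mm deep along their axis; a seated jar sticks out 58 mm and leans up to 6 degrees off the pocket axis. It comes out and goes in along the pocket axis and jams if pulled straight up. 18 mm between neighbouring jars; free space in front of and behind them
- tray: low square steel tray fixed to the bench, 130 x 130 x 22 mm, walls 4 mm; a sprung platform fills its inside. Origin: centre of its underside, x and y along its sides
- platform_top (a point): centre of the black top of the platform (118 x 118 mm) in the tray: 16 mm above the bench when up, 10 mm when fully down. A light jar does not move it, the heavy jar alone presses it fully down
- platform (a joint): how far the platform has sunk: 0 = up, 0.006 m = down on its stop. Its spring yields above 2.4 N, and 3.1 N presses it right down

How it is judged (in metres and radians):
At the end, for the whole second after the job is handed in: One jar stands upright (within 0.1 rad) on the platform, within 45 mm of the tray's middle along each side, and it is the heavy one: the platform has sunk over 4.5 mm. Each other jar is in its own pocket (within 12 mm of its start). All released and at rest (value of joint platform above 0.0045 m and ((x of jar_a_mid in the frame of tray between -0.045 and 0.045 m and y of jar_a_mid in the frame of tray between -0.045 and 0.045 m and z of jar_a_mid in the frame of platform_top between 0.041 and 0.051 m and angle between jar_a_mid's own z axis and vertical below 0.1 rad and distance of each of jar_b_mid, jar_c_mid, jar_d_mid from where it was at the start of the episode below 0.012 m) or (x of jar_b_mid in the frame of tray between -0.045 and 0.045 m and y of jar_b_mid in the frame of tray between -0.045 and 0.045 m and z of jar_b_mid in the frame of platform_top between 0.041 and 0.051 m and angle between jar_b_mid's own z axis and vertical below 0.1 rad and distance of each of jar_a_mid, jar_c_mid, jar_d_mid from where it was at the start of the episode below 0.012 m) or (x of jar_c_mid in the frame of tray between -0.045 and 0.045 m and y of jar_c_mid in the frame of tray between -0.045 and 0.045 m and z of jar_c_mid in the frame of platform_top between 0.041 and 0.051 m and angle between jar_c_mid's own z axis and vertical below 0.1 rad and distance of each of jar_a_mid, jar_b_mid, jar_d_mid from where it was at the start of the episode below 0.012 m) or (x of jar_d_mid in the frame of tray between -0.045 and 0.045 m and y of jar_d_mid in the frame of tray between -0.045 and 0.045 m and z of jar_d_mid in the frame of platform_top between 0.041 and 0.051 m and angle between jar_d_mid's own z axis and vertical below 0.1 rad and distance of each of jar_a_mid, jar_b_mid, jar_c_mid from where it was at the start of the episode below 0.012 m)) and linear speed of each of jar_a, jar_b, jar_c, jar_d below 0.02 m/s); the robot touches nothing.
It fails at once if a light jar is left on the platform: the gripper has moved 10 cm away from a jar there and the platform has not sunk (value of joint platform below 0.003 m and ((horizontal distance between jar_a_mid and platform_top below 0.065 m and distance between the grasp point and jar_a_mid above 0.1 m) or (horizontal distance between jar_b_mid and platform_top below 0.065 m and distance between the grasp point and jar_b_mid above 0.1 m) or (horizontal distance between jar_c_mid and platform_top below 0.065 m and distance between the grasp point and jar_c_mid above 0.1 m) or (horizontal distance between jar_d_mid and platform_top below 0.065 m and distance between the grasp point and jar_d_mid above 0.1 m))).
It fails at once if a jar is slammed down on the platform (more than 60 N) (contact force between any of jar_a, jar_b, jar_c, jar_d and tray above 60 N).
It also fails if it takes over 72 s, if anything falls off the work surface, if the arm or the gripper's body presses on something with over 40 N, if the wrist force passes 120 N, or if a joint passes its speed limit or range.

## Working session

There is one attempt and no reset: what is moved stays moved. The work goes in short steps, Python scripts to look and compute and a tool call to move; the robot and the scene stay as the last step left them, time stands still between calls to the robot, and variables do not carry over. Pictures are saved under pics/ and viewed, and the job is handed in when it is done.

Besides the shell and the picture viewer there is one more tool, called as a command line: name --pt "numbers of a row" for each row, then --argument value for the rest. drive_tool: Moves the arm, as the interface text tells. Its arguments: {"type":"object","properties":{"gripper":{"type":"array","items":{"type":"number"}},"offset":{"type":"array","items":{"type":"array","items":{"type":"number"}}},"turn":{"type":"array","items":{"type":"number"}},"force":{"type":"number"}},"required":["gripper","offset","turn"]}

```bash
mkdir -p pics; ls
cat > h.py <<'E'
import numpy as np, cv2
from rig import ctrl
from scipy.spatial.transform import Rotation as R
def cam(n):
    p=ctrl.camera_params(n); f=240/np.tan(np.radians(p['fovy'])/2); return f,p['cx'],p['cy'],np.array(p['view'])
def c2w(n,p):
    V=cam(n)[3]; return np.linalg.inv(V)@np.r_[p,1]
def snap(n,fn):
    im,d=ctrl.capture(n); cv2.imwrite('pics/'+fn,im[:,:,::-1]); return im,d
def cloud(n,d):
    f,cx,cy,V=cam(n); v,u=np.mgrid[:480,:640]
    P=np.stack([(u-cx)/f*d,(v-cy)/f*d,d,np.ones_like(d)],-1)@np.linalg.inv(V).T
    return P[...,:3]
def q2R(q): return R.from_quat([q[1],q[2],q[3],q[0]]).as_matrix()
E
python3 - <<'E'
from h import *
np.set_printoptions(precision=3,suppress=True)
s=ctrl.sense(); print(s); print(q2R(s['ee_rot']))
for n in('scene','top'):
    im,d=snap(n,n+'0.png'); np.save(n+'0.npy',d); print(n,ctrl.camera_params(n))
    for q in ('jar_a_mid','rack','rack_row','tray','platform_top'):
        for r in ctrl.pinpoint(n,q): print(n,q,round(r['score'],2),c2w(n,r['centre'])[:3], {k:v for k,v in r.items() if k not in('centre','score')})
print(ctrl.sense()['time_s'])
E
```

```text
pics
{'time_s': 0.0, 'joints': array([ 1.089,  0.313,  1.498,  0.   ,  1.331, -0.223]), 'dq': array([-0.001, -0.   , -0.001,  0.002, -0.   ,  0.001]), 'tau': array([  0.001, -41.227, -25.974,  -0.   ,   0.004,  -0.   ]), 'eef_pos': array([134.238, 507.275, 230.724]), 'ee_rot': array([-0.56 ,  0.561,  0.431, -0.432]), 'force': array([0.562, 0.597, 0.554]), 'wrist_torque': array([-0.012, -0.039,  0.025]), 'grip_width': 0.9951715731769255}
[[ 0.256 -0.001 -0.967]
 [ 0.967 -0.001  0.256]
 [-0.001 -1.     0.   ]]
scene {'fovy': 50.02953063951053, 'cx': 326.9829789749894, 'cy': 239.48632349924912, 'view': array([[   0.859,   -0.511,    0.006, -473.043],
       [  -0.294,   -0.505,   -0.812,   85.787],
       [   0.418,    0.696,   -0.584,  830.665],
       [   0.   ,    0.   ,    0.   ,    1.   ]])}
scene jar_a_mid 0.68 [ 384.495 -226.415   69.376] {}
scene jar_a_mid 0.41 [452.185 -16.87   -2.583] {}
scene rack 0.97 [ 460.756 -268.921   -3.166] {}
scene rack_row 0.8 [ 464.584 -264.829   27.896] {}
scene tray 0.62 [451.07  -19.146  -3.351] {}
scene tray 0.51 [ 464.359 -264.63    27.115] {}
scene platform_top 0.72 [451.896 -22.988  16.114] {}
top {'fovy': 52.24288736801837, 'cx': 325.6160752738763, 'cy': 240.89683552275255, 'view': array([[  -0.003,   -0.999,   -0.033, -174.457],
       [  -0.992,    0.007,   -0.127,  465.809],
       [   0.127,    0.032,   -0.991,  878.075],
       [   0.   ,    0.   ,    0.   ,    1.   ]])}
top jar_a_mid 0.91 [ 386.06  -229.811   69.73 ] {}
top rack 0.61 [ 462.145 -271.825   -0.866] {}
top rack_row 0.62 [ 458.19  -271.156   27.7  ] {}
top rack_row 0.61 [447.643 -22.21   19.243] {}
top rack_row 0.45 [448.4   -21.077   0.01 ] {}
top tray 0.79 [449.577 -22.161  -0.581] {}
top platform_top 0.59 [448.091 -24.519  16.401] {}
0.6
```

View pics/scene0.png

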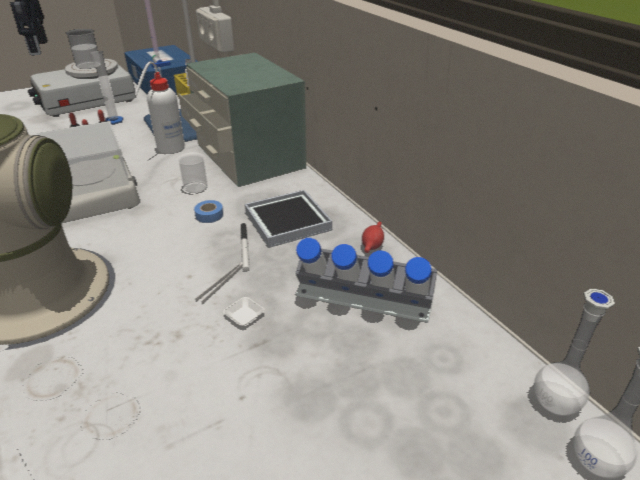

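View pics/top0.png

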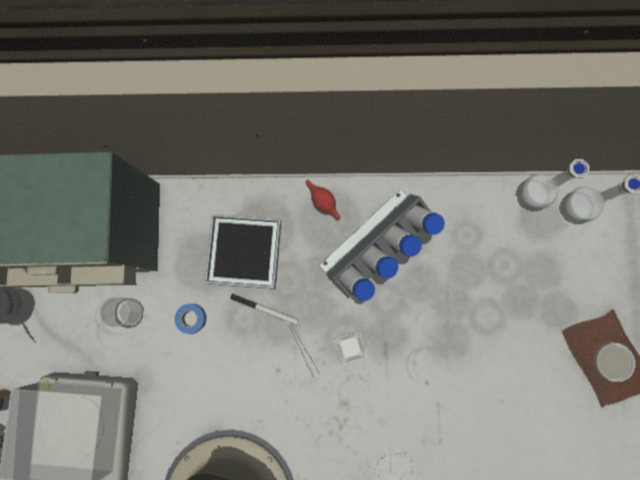

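```bash
cat > caps.py <<'E'
from h import *
np.set_printoptions(precision=2,suppress=True)
def caps(tag):
    out={}
    for n in('scene','top'):
        im,d=snap(n,n+tag+'.png'); P=cloud(n,d)
        hsv=cv2.cvtColor(im,cv2.COLOR_RGB2HSV)
        m=((hsv[...,0]>105)&(hsv[...,0]<125)&(hsv[...,1]>180)&(hsv[...,2]>80)&(d>0)).astype(np.uint8)
        k,l,st,c=cv2.connectedComponentsWithStats(m)
        for i in range(1,k):
            if st[i,4]<100: continue
            X=P[l==i]; X=X[np.isfinite(X).all(1)]
            if not(100<X[:,0].mean()<700 and abs(X[:,1].mean())<450): continue
            # plane fit RANSAC
            best=None;rng=np.random.default_rng(0)
            for _ in range(400):
                a=X[rng.choice(len(X),3,False)]; nn=np.cross(a[1]-a[0],a[2]-a[0])
                if np.linalg.norm(nn)<20: continue
                nn/=np.linalg.norm(nn); nn*=np.sign(nn[2])
                if nn[2]<.7: continue
                inl=abs((X-a[0])@nn)<1.5
                if best is None or inl.sum()>best.sum(): best=inl
            Y=X[best]; c0=Y.mean(0); nn=np.linalg.svd(Y-c0)[2][2]; nn*=np.sign(nn[2])
            # in-plane enclosing circle
            u=np.cross(nn,[0,0,1]);u/=np.linalg.norm(u);w=np.cross(nn,u)
            q=np.c_[(Y-c0)@u,(Y-c0)@w].astype(np.float32)
            (cx,cy),r=cv2.minEnclosingCircle(q)
            print(n,c[i],len(X),len(Y),'top',c0+cx*u+cy*w,'mean',c0,'r',round(r,1),'n',nn,'tilt',round(np.degrees(np.arccos(nn[2])),1),'dir',round(np.degrees(np.arctan2(nn[1],nn[0])),1))
if __name__=='__main__':
    import sys; caps(sys.argv[1])
E
python3 caps.py 1
python3 - <<'E'
from h import *
np.set_printoptions(precision=1,suppress=True)
for n in('scene','top'):
    for q in ('jar_a_mid','rack','tray'):
        for i,r in enumerate(ctrl.boxes_of(n,q)): print(n,q,round(r['score'],2),c2w(n,r['centre'])[:3])
    for q in('rack','tray'):
        for i,r in enumerate(ctrl.regions_of(n,q)[:2]):
            m=r['mask']; print(n,q,r['score'],m.sum()); np.save(f'{n}_{q}_{i}.npy',m)
            d=np.load(n+'0.npy');P=cloud(n,d)[m&(d>0)]
            if len(P)>50:
                print(P.min(0),P.max(0)); 
                b=cv2.minAreaRect(P[:,:2].astype(np.float32)); print(b)
E
```

```text
scene [307.73 248.45] 308 243 top [ 371.22 -244.09  107.07] mean [ 371.59 -244.38  107.11] r 16.5 n [-0.36 -0.35  0.86] tilt 30.4 dir -135.7
scene [343.31 255.01] 347 271 top [ 408.06 -283.89  107.01] mean [ 407.82 -283.55  107.04] r 16.0 n [-0.4  -0.36  0.85] tilt 32.2 dir -138.1
scene [379.88 261.81] 381 317 top [ 444.75 -322.96  107.12] mean [ 444.52 -323.45  106.83] r 16.5 n [-0.35 -0.35  0.87] tilt 29.7 dir -135.4
scene [418.03 268.46] 391 307 top [ 481.58 -362.47  107.23] mean [ 481.13 -362.6   106.97] r 16.1 n [-0.4  -0.34  0.85] tilt 31.4 dir -139.4
top [433.7  222.63] 105 82 top [ 481.63 -361.97  109.64] mean [ 483.6  -360.58  111.16] r 15.4 n [-0.41 -0.34  0.85] tilt 32.2 dir -140.3
top [411.03 245.57] 183 157 top [ 444.75 -322.02  110.09] mean [ 445.45 -321.77  110.48] r 15.9 n [-0.36 -0.35  0.86] tilt 30.2 dir -135.1
top [387.97 267.66] 203 170 top [ 408.1  -282.49  110.01] mean [ 408.63 -282.88  110.08] r 16.1 n [-0.38 -0.38  0.84] tilt 32.5 dir -135.7
top [365.03 289.15] 137 98 top [ 372.2  -243.61  110.07] mean [ 373.23 -243.96  110.33] r 15.3 n [-0.35 -0.36  0.87] til
[... 410 characters left out ...]
2061767578125, -3.8803253173828125), (169.43365478515625, 147.2312774658203), 85.60913848876953)
scene tray 0.35 1846
[387.8 -85.   10.2] [514.1  44.1  23.1]
((449.39007568359375, -20.254867553710938), (125.43391418457031, 118.72709655761719), 84.40695190429688)
top jar_a_mid 0.7 [ 382.8 -231.1  100.1]
top rack 0.81 [ 469.3 -262.3   49.2]
top tray 0.65 [449.1 -22.2  16.7]
top rack 0.61 3369
[ 361.9 -367.4    2.6] [ 563.7 -163.6   75. ]
((469.4923095703125, -275.5369873046875), (86.11703491210938, 229.9305419921875), 42.8138313293457)
top tray 0.75 4944
[379.2 -91.1  -0.5] [518.3  52.5  28.6]
((450.86297607421875, -17.80821990966797), (137.72511291503906, 133.622802734375), 85.54082489013672)
```

Run:
```python
from h import *
np.set_printoptions(precision=1,suppress=True)
a=np.array([134,507]);b=np.array([381.6,-234.7]);u=(b-a)/np.linalg.norm(b-a)
for n in('scene','top'):
    P=cloud(n,np.load(n+'0.npy')).reshape(-1,3); P=P[np.isfinite(P).all(1)]
    t=(P[:,:2]-a)@u; s=(P[:,:2]-a)@np.array([-u[1],u[0]])
    for k in range(-1,9):
        m=(t>k*100)&(t<k*100+100)&(abs(s)<90)
        print(n,k,m.sum(),P[m,2].max() if m.any() else None)
```

```text
scene -1 326 336.7642795335492
scene 0 1231 348.35926423687204
scene 1 610 131.50812082418707
scene 2 1778 131.87895509264558
scene 3 4753 131.64503514649743
scene 4 2667 21.637684058702916
scene 5 3180 23.918785770716227
scene 6 3813 23.580608187327243
scene 7 4319 116.47364661068013
scene 8 7841 116.31774036273964
top -1 0 None
top 0 344 27.18986269972163
top 1 3098 135.49433245808768
top 2 7134 136.4268814560494
top 3 7033 135.35719854509603
top 4 5189 24.862407471454617
top 5 5179 26.24078287191412
top 6 5217 26.54751613324686
top 7 6517 923.8796837825956
top 8 5421 120.53848553060539
```

drive_tool --gripper '[0, 0, 0, 0, 0, 0, 0, 0, 0, 0, 0, 0, 0, 0, 0, 0, 0, 0, 0, 0]' --pt "-0.0327 0 -0.0215" --pt "-0.0327 0 -0.0215" --pt "-0.0327 0 -0.0215" --pt "-0.0327 0 -0.0215" --pt "-0.0327 0 -0.0215" --pt "-0.0327 0 -0.0215" --pt "-0.0327 0 -0.0215" --pt "-0.0327 0 -0.0215" --pt "-0.0327 0 -0.0215" --pt "-0.0327 0 -0.0215" --pt "-0.0327 0 -0.0215" --pt "-0.0327 0 -0.0215" --pt "-0.0327 0 -0.0215" --pt "-0.0327 0 -0.0215" --pt "-0.0327 0 -0.0215" --pt "-0.0327 0 -0.0215" --pt "-0.0327 0 -0.0215" --pt "-0.0327 0 -0.0215" --pt "-0.0327 0 -0.0215" --pt "-0.0327 0 -0.0215" --turn '[0, 0, 0, 0, 0, 0, 0, 0, 0, 0, 0, 0, 0, 0, 0, 0, 0, 0, 0, 0]'

```text
time_s: 2.87
eef_pos: [382.7, -236.3, 231.3]
ee_rot: [-0.56, 0.561, 0.431, -0.431]
force: [0.7, -0.2, 0.8]
grip_width: 1.003
```

drive_tool --gripper '[0.53, 0.53, 0.53, 0.53, 0.53, 0.53, 0.53, 0.53, 0.53, 0.53, 0.53, 0.53, 0.53, 0.53, 0.53, 0.53, 0.53, 0.53, 0.53, 0.53]' --pt "0 0.003 0" --pt "0 0.003 0" --pt "0 0.003 0" --pt "0 0.003 0" --pt "0 0.003 0" --pt "0 0.003 0" --pt "0 0.003 0" --pt "0 0.003 0" --pt "0 0.003 0" --pt "0 0.003 0" --pt "0 0.003 0" --pt "0 0.003 0" --pt "0 0.003 0" --pt "0 0.003 0" --pt "0 0.003 0" --pt "0 0.003 0" --pt "0 0.003 0" --pt "0 0.003 0" --pt "0 0 0" --pt "0 0 0" --turn '[6.8, 6.8, 6.8, 6.8, 6.8, 6.8, 6.8, 6.8, 6.8, 6.8, 6.8, 6.8, 6.8, 6.8, 6.8, 6.8, 6.8, 6.7, 0, 0]'

```text
time_s: 4.53
eef_pos: [382.5, -234.1, 177.3]
ee_rot: [0.649, -0.649, 0.282, -0.282]
force: [-0.3, -0.1, 1.1]
grip_width: 0.473
```

```bash
cat >> h.py <<'E'
def st(target=None):
    s=ctrl.sense(); M=q2R(s['ee_rot']); np.set_printoptions(precision=2,suppress=True)
    az=np.degrees(np.arctan2(M[1,0],M[0,0]))
    print('t',round(s['time_s'],2),'tcp',s['eef_pos'],'az',round(az,2),'grip mm',round(s['grip_width']*85,2),'F',s['force'],'T',s['wrist_torque'],'q6',s['joints'][5])
    if target is not None: print('tool offset mm to target',M.T@(np.array(target)-s['eef_pos']),'turn',az+47.1)
    return s,M
E
python3 - <<'E'
from h import *
st([381.6,-234.7,150])
E
python3 caps.py 2
```

```text
t 4.53 tcp [ 382.53 -234.12  177.33] az -46.93 grip mm 40.19 F [-0.35 -0.15  1.1 ] T [-0.01 -0.   -0.02] q6 0.007491248481310759
tool offset mm to target [-0.21 27.33 -1.07] turn 0.17129479376205126
scene [343.59 257.16] 269 221 top [ 407.37 -284.02  106.53] mean [ 407.37 -287.06  105.27] r 16.7 n [-0.37 -0.36  0.86] tilt 30.9 dir -136.0
scene [379.84 262.  ] 377 298 top [ 444.84 -323.08  107.07] mean [ 444.44 -323.26  106.82] r 16.7 n [-0.39 -0.33  0.86] tilt 30.7 dir -139.4
scene [417.83 268.6 ] 388 307 top [ 481.65 -362.3   107.03] mean [ 481.45 -362.14  107.02] r 16.6 n [-0.37 -0.37  0.85] tilt 31.7 dir -135.0
```

drive_tool --gripper '[0.53, 0.53, 0.53, 0.53, 0.53, 0.53]' --pt "0 0.02 -0.001" --pt "0 0.02 0" --pt "0 0.015 0" --pt "0 0.01 0" --pt "0 0.01 0" --pt "0 0 0" --turn '[0, 0, 0, 0, 0, 0]'

```text
time_s: 5.13
eef_pos: [381.2, -234.2, 101.0]
ee_rot: [0.649, -0.648, 0.283, -0.281]
force: [0.0, 0.7, -0.7]
grip_width: 0.471
```

Run:
```python
from h import *
st([381.6,-234.7,66])
for n in('scene','top'): snap(n,n+'3.png')
a=cv2.imread('pics/scene3.png')[180:340,230:470];b=cv2.imread('pics/top3.png')[180:340,270:470]
cv2.imwrite('pics/m3.png',np.hstack([cv2.resize(a,(400,320)),cv2.resize(b,(400,320))]))
```

```text
t 5.13 tcp [ 381.21 -234.24  100.98] az -47.01 grip mm 40.04 F [ 0.01  0.74 -0.72] T [ 0.01 -0.04  0.02] q6 0.006524550433957092
tool offset mm to target [ 0.7  34.98 -0.03] turn 0.09175664570336295
```

View pics/m3.png

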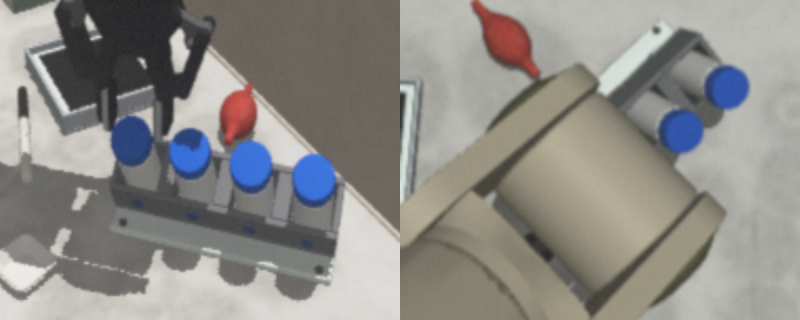

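drive_tool --gripper '[0.53, 0.53, 0.53, 0.53, 0.53, 1, 1, 1, 1]' --pt "0 0.01 0" --pt "0 0.01 0" --pt "0 0.01 0" --pt "0 0.005 0" --pt "0 0 0" --pt "0 0 0" --pt "0 0 0" --pt "0 0 0" --pt "0 0 0" --turn '[0, 0, 0, 0, 0, 0, 0, 0, 0]' --force 40

```text
time_s: 5.98
eef_pos: [382.5, -236.4, 70.0]
ee_rot: [-0.647, 0.649, -0.281, 0.284]
force: [-8.4, 0.8, 22.1]
grip_width: 0.409
```

Run:
```python
from h import *
st([381.6,-234.7,66])
```

```text
t 5.98 tcp [ 382.51 -236.35   70.03] az -47.06 grip mm 34.75 F [-8.39  0.8  22.1 ] T [-0.11  1.02 -0.06] q6 0.007882010254767174
tool offset mm to target [-1.85  4.02  0.46] turn 0.04390662737768025
```

drive_tool --gripper '[0.53, 0.53, 0.53, 0.53]' --pt "0 -0.004 0" --pt "0 -0.004 0" --pt "0 0 0" --pt "0 0 0" --turn '[0, 0, 0, 0]'

```text
time_s: 6.32
eef_pos: [382.0, -234.9, 75.7]
ee_rot: [-0.648, 0.648, -0.282, 0.283]
force: [-0.7, -0.4, -0.6]
grip_width: 0.473
```

Run:
```python
from h import *
st([381.6,-234.7,74])
im,d=snap('scene','scene4.png')
cv2.imwrite('pics/m4.png',cv2.resize(im[180:340,250:450,::-1],(750,600),interpolation=cv2.INTER_CUBIC))
```

```text
t 6.32 tcp [ 381.97 -234.95   75.68] az -47.11 grip mm 40.2 F [-0.71 -0.38 -0.57] T [-0.    0.04  0.01] q6 0.008392195741928609
tool offset mm to target [-0.43  1.68 -0.1 ] turn -0.010267759211600946
```

View pics/m4.png

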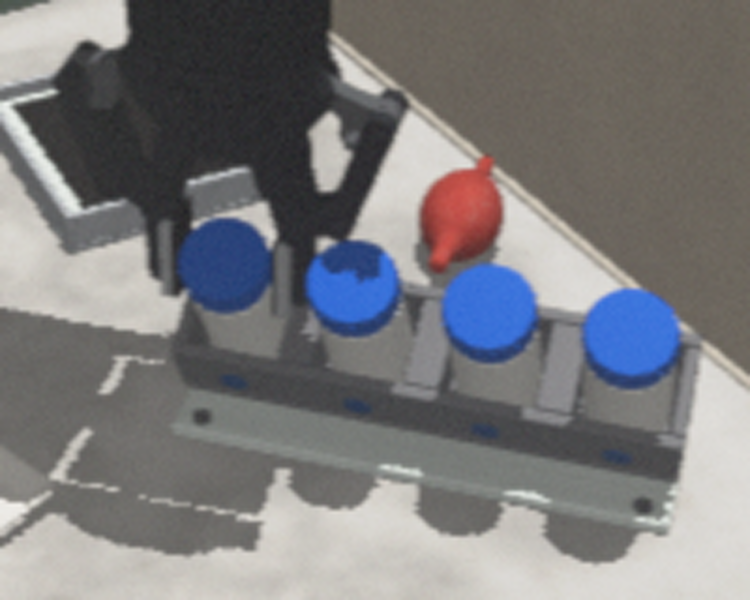

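drive_tool --gripper '[0.53, 0.53, 1, 1, 1, 1, 1]' --pt "0 0.001 -0.004" --pt "0 0.001 0" --pt "0 0 0" --pt "0 0 0" --pt "0 0 0" --pt "0 0 0" --pt "0 0 0" --turn '[0, 0, 0, 0, 0, 0, 0]' --force 40

```text
time_s: 6.95
eef_pos: [378.7, -237.5, 73.2]
ee_rot: [-0.648, 0.648, -0.283, 0.282]
force: [-1.9, -0.6, -0.7]
grip_width: 0.41
```

drive_tool --gripper '[1, 1, 1, 1, 1, 1, 1]' --pt "0 -0.0044 -0.0023" --pt "0 -0.0044 -0.0023" --pt "0 -0.0044 -0.0023" --pt "0 -0.0044 -0.0023" --pt "0 -0.0044 -0.0023" --pt "0 0 0" --pt "0 0 0" --turn '[0, 0, 0, 0, 0, 0, 0]'

```text
time_s: 7.53
eef_pos: [370.4, -245.5, 95.6]
ee_rot: [-0.648, 0.648, -0.283, 0.283]
force: [0.0, 1.1, -1.9]
grip_width: 0.409
```

Run:
```python
from h import *
st()
im,d=snap('scene','scene5.png')
for i in range(4): im,d=ctrl.capture('scene'); print(ctrl.sense()['force'],ctrl.sense()['tau'])
cv2.imwrite('pics/m5.png',cv2.resize(im[180:340,250:450,::-1],(750,600),interpolation=cv2.INTER_CUBIC))
```

```text
t 7.53 tcp [ 370.43 -245.53   95.56] az -47.15 grip mm 34.8 F [ 0.   1.1 -1.9] T [ 0.   -0.    0.04] q6 -0.02731476040223622
[-0.   -0.56 -0.62] [ -0.1  -36.41 -21.     0.02   0.    -0.  ]
[-0.29  0.57 -0.95] [ -0.07 -36.32 -20.94   0.02   0.    -0.  ]
[-0.32  0.79 -2.08] [ -0.04 -36.26 -20.9    0.02   0.     0.  ]
[ 0.32  0.7  -1.49] [ -0.03 -36.21 -20.88   0.02   0.     0.  ]
```

View pics/m5.png

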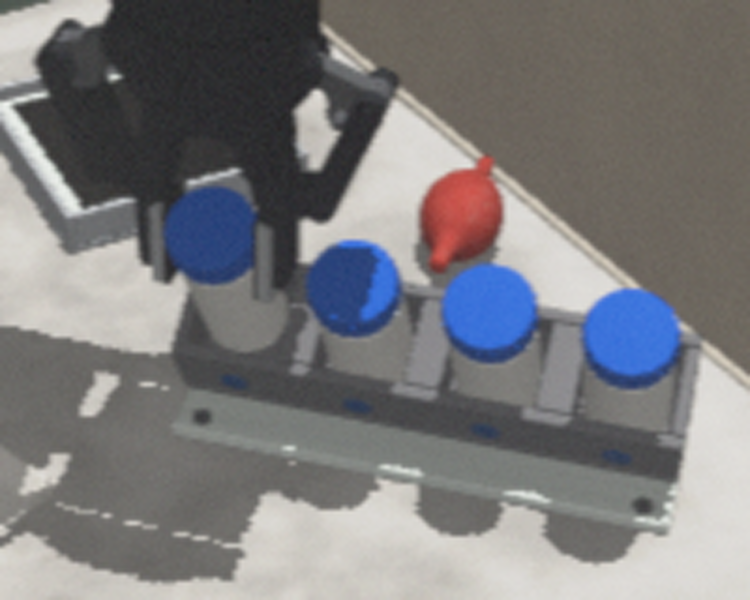

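drive_tool --gripper '[1, 1, 1, 1, 1, 1, 0.53, 0.53, 0.53, 0.53]' --pt "0 0.0044 0.0023" --pt "0 0.0044 0.0023" --pt "0 0.0044 0.0023" --pt "0 0.0044 0.0023" --pt "0 0.0044 0.0023" --pt "0 0 0" --pt "0 0 0" --pt "0 0 0" --pt "0 -0.001 0" --pt "0 -0.01 0" --turn '[0, 0, 0, 0, 0, 0, 0, 0, 0, 0]'

```text
time_s: 8.62
eef_pos: [378.3, -236.9, 83.3]
ee_rot: [0.649, -0.648, 0.284, -0.282]
force: [-0.6, -0.2, -0.0]
grip_width: 0.466
```

drive_tool --gripper '[0.53, 0.53, 0.53, 0.53, 0.53, 0.53, 0.53, 0.53, 0.53, 0.53]' --pt "0 -0.021 0" --pt "0 -0.021 0" --pt "0.0135 0 0" --pt "0.027 0 0" --pt "0.0135 0 0" --pt "0 0 0" --pt "0 0.015 0" --pt "0 0.015 0" --pt "0 0.015 0" --pt "0 0.008 0" --turn '[0, 0, 0, 0, 0, 0, 0, 0, 0, 0]'

```text
time_s: 9.45
eef_pos: [414.6, -275.9, 71.8]
ee_rot: [0.649, -0.648, 0.284, -0.282]
force: [0.1, -0.1, -0.4]
grip_width: 0.473
```

```bash
python3 - <<'E'
from h import *
st([415.2,-276.8,73])
im,d=snap('scene','scene6.png')
cv2.imwrite('pics/m6.png',cv2.resize(im[180:340,250:450,::-1],(750,600),interpolation=cv2.INTER_CUBIC))
E
python3 caps.py 7
```

```text
t 9.45 tcp [ 414.64 -275.95   71.77] az -47.12 grip mm 40.23 F [ 0.14 -0.06 -0.41] T [ 0.03 -0.   -0.  ] q6 -0.0004580302595593455
tool offset mm to target [ 1.   -1.24 -0.17] turn -0.0231029804050209
scene [380.25 265.17] 246 192 top [ 444.3  -323.08  106.62] mean [ 442.58 -327.28  104.34] r 16.7 n [-0.36 -0.33  0.87] tilt 29.1 dir -137.7
scene [417.79 268.6 ] 395 312 top [ 481.54 -362.64  107.21] mean [ 481.05 -362.45  107.07] r 16.8 n [-0.38 -0.35  0.86] tilt 30.9 dir -137.5
```

View pics/m6.png

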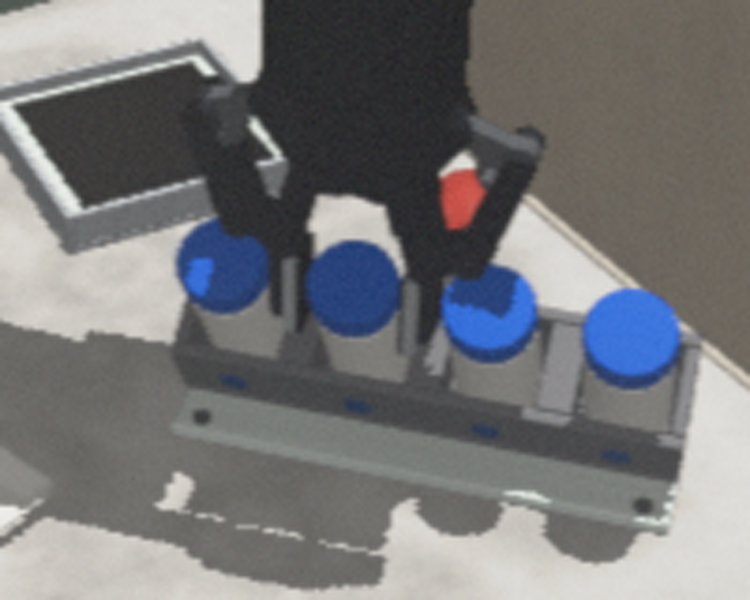

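Jar 1 is back (cap at (222,265) in the crop as before) and the fingers straddle jar 2 at (352,288). Grip and weigh it.

drive_tool --gripper '[1, 1, 1, 1, 1, 1, 1, 1, 1, 1, 1]' --pt "0.0005 -0.001 0" --pt "0 0 0" --pt "0 0 0" --pt "0 0 0" --pt "0 -0.0044 -0.0023" --pt "0 -0.0044 -0.0023" --pt "0 -0.0044 -0.0023" --pt "0 -0.0044 -0.0023" --pt "0 -0.0044 -0.0023" --pt "0 0 0" --pt "0 0 0" --turn '[0, 0, 0, 0, 0, 0, 0, 0, 0, 0, 0]'

```text
time_s: 10.52
eef_pos: [407.4, -285.5, 96.6]
ee_rot: [-0.648, 0.648, -0.283, 0.283]
force: [-0.8, 0.5, -1.1]
grip_width: 0.409
```

Run:
```python
from h import *
st()
im,d=snap('scene','scene8.png')
for i in range(4): im,d=ctrl.capture('scene'); print(ctrl.sense()['force'],ctrl.sense()['tau'])
cv2.imwrite('pics/m8.png',cv2.resize(im[180:340,250:450,::-1],(750,600),interpolation=cv2.INTER_CUBIC))
```

```text
t 10.52 tcp [ 407.45 -285.47   96.55] az -47.15 grip mm 34.76 F [-0.83  0.52 -1.12] T [-0.04  0.02  0.  ] q6 -0.024245199817041405
[-0.33 -0.15 -0.35] [ -0.1  -41.71 -21.74   0.01   0.01  -0.  ]
[-0.7  -0.49 -0.52] [ -0.07 -41.62 -21.69   0.01   0.    -0.  ]
[ 0.08 -0.7  -1.39] [ -0.05 -41.56 -21.66   0.01   0.     0.  ]
[ 0.11 -0.49 -1.35] [ -0.03 -41.51 -21.64   0.01   0.     0.  ]
```

View pics/m8.png

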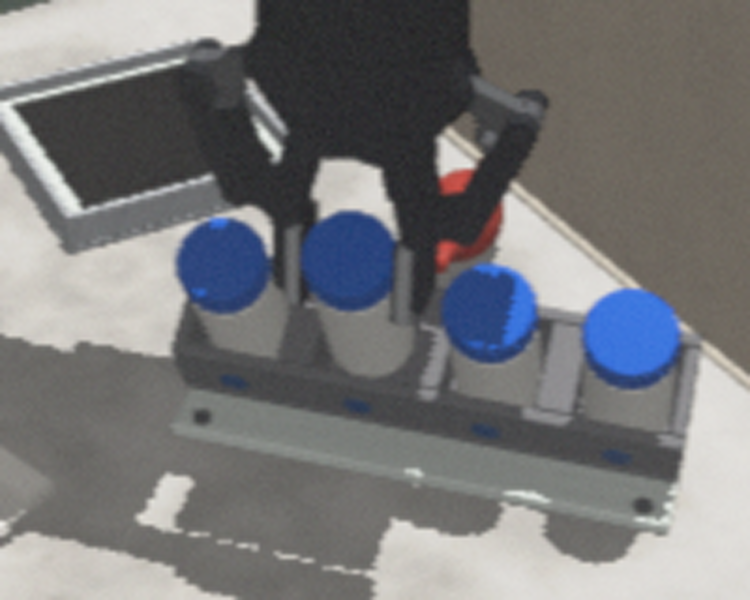

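Light (~1 N). Return it, go to jar 3.

drive_tool --gripper '[1, 1, 1, 1, 1, 1, 0.53, 0.53, 0.53, 0.53]' --pt "0 0.0044 0.0023" --pt "0 0.0044 0.0023" --pt "0 0.0044 0.0023" --pt "0 0.0044 0.0023" --pt "0 0.0044 0.0023" --pt "0 0 0" --pt "0 0 0" --pt "0 0 0" --pt "0 -0.001 0" --pt "0 -0.01 0" --turn '[0, 0, 0, 0, 0, 0, 0, 0, 0, 0]'

```text
time_s: 11.6
eef_pos: [415.4, -276.8, 84.3]
ee_rot: [0.649, -0.648, 0.284, -0.282]
force: [0.2, 1.0, -0.6]
grip_width: 0.472
```

drive_tool --gripper '[0.53, 0.53, 0.53, 0.53, 0.53, 0.53, 0.53, 0.53, 0.53, 0.53]' --pt "0 -0.021 0" --pt "0 -0.021 0" --pt "0.0135 0 0" --pt "0.027 0 0" --pt "0.0135 0 0" --pt "0 0 0" --pt "0 0.015 0" --pt "0 0.015 0" --pt "0 0.015 0" --pt "0 0.008 0" --turn '[0, 0, 0, 0, 0, 0, 0, 0, 0, 0]'

```text
time_s: 12.43
eef_pos: [451.8, -316.0, 73.2]
ee_rot: [0.648, -0.648, 0.283, -0.282]
force: [-0.0, 0.1, -1.1]
grip_width: 0.473
```

```bash
python3 - <<'E'
from h import *
st([451.8,-316.1,73])
E
python3 caps.py 9
```

```text
t 12.43 tcp [ 451.81 -316.02   73.22] az -47.13 grip mm 40.19 F [-0.03  0.14 -1.06] T [-0.02 -0.01  0.02] q6 -0.0004087808679000432
tool offset mm to target [ 0.05  0.22 -0.06] turn -0.02637625647412989
scene [418.26 272.47] 239 185 top [ 480.95 -363.11  106.59] mean [ 478.66 -366.44  104.23] r 16.6 n [-0.38 -0.35  0.86] tilt 31.0 dir -137.6
```

drive_tool --gripper '[1, 1, 1, 1, 1, 1, 1, 1, 1, 1, 1]' --pt "0 0 0" --pt "0 0 0" --pt "0 0 0" --pt "0 0 0" --pt "0 -0.0044 -0.0023" --pt "0 -0.0044 -0.0023" --pt "0 -0.0044 -0.0023" --pt "0 -0.0044 -0.0023" --pt "0 -0.0044 -0.0023" --pt "0 0 0" --pt "0 0 0" --turn '[0, 0, 0, 0, 0, 0, 0, 0, 0, 0, 0]'

```text
time_s: 13.45
eef_pos: [444.2, -325.1, 96.6]
ee_rot: [-0.648, 0.648, -0.283, 0.283]
force: [0.0, -0.3, -4.0]
grip_width: 0.404
```

Run:
```python
from h import *
st()
im,d=snap('scene','scene10.png')
for i in range(4): im,d=ctrl.capture('scene'); print(ctrl.sense()['force'],ctrl.sense()['tau'])
cv2.imwrite('pics/m10.png',cv2.resize(im[180:340,250:450,::-1],(750,600),interpolation=cv2.INTER_CUBIC))
```

```text
t 13.45 tcp [ 444.18 -325.07   96.58] az -47.15 grip mm 34.31 F [ 0.01 -0.31 -3.96] T [-0.05  0.03  0.06] q6 -0.02177978161331568
[ 0.33 -0.19 -4.4 ] [ -0.13 -49.17 -23.96   0.05   0.    -0.  ]
[-0.3  -0.05 -3.79] [ -0.09 -49.05 -23.89   0.05   0.    -0.  ]
[ 0.09 -0.09 -4.3 ] [ -0.06 -48.97 -23.84   0.05   0.     0.  ]
[ 0.06 -0.61 -5.58] [ -0.03 -48.91 -23.82   0.05   0.     0.  ]
```

View pics/m10.png

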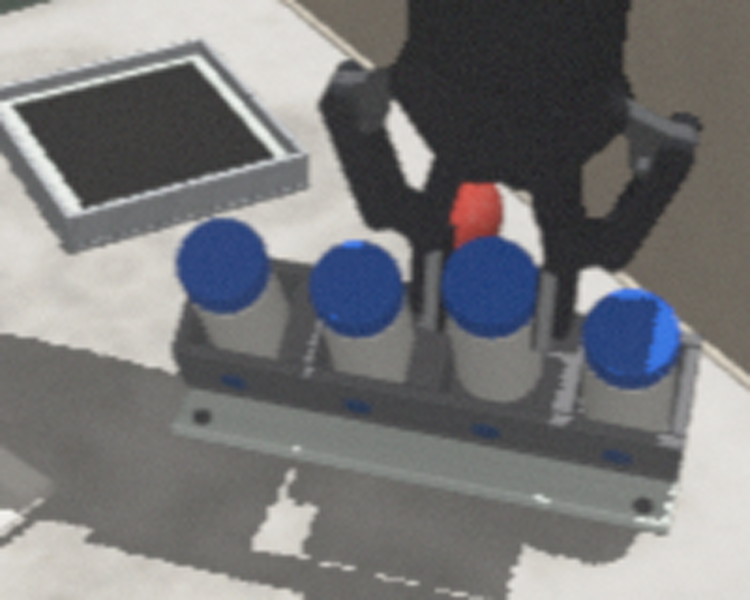

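drive_tool --gripper '[1, 1, 1, 1, 1, 1, 1, 1, 1, 1, 1]' --pt "0 -0.0088 -0.0047" --pt "0 -0.0088 -0.0047" --pt "0 -0.0088 -0.0047" --pt "0 -0.0088 -0.0047" --pt "0 -0.015 0" --pt "0 -0.015 0" --pt "0 -0.015 0" --pt "0 -0.015 0" --pt "0 0 0" --pt "0 0 0" --pt "0 0 0" --turn '[0, 0, 0, 0, 0, 0, 0, 0, 0, 0, 0]'

```text
time_s: 14.62
eef_pos: [430.0, -337.5, 190.8]
ee_rot: [0.648, -0.648, 0.283, -0.282]
force: [0.1, 0.4, -4.0]
grip_width: 0.406
```

Run:
```python
from h import *
st()
im,d=snap('scene','scene11.png')
F=[]
for i in range(4): im,d=ctrl.capture('scene'); F.append(ctrl.sense()['force'])
print(np.mean(F,0))
cv2.imwrite('pics/m11.png',cv2.resize(im[130:340,210:460,::-1],(714,600),interpolation=cv2.INTER_CUBIC))
for n in('scene','top'):
    dd=np.load(n+'0.npy');P=cloud(n,dd);m=(P[...,2]>18)&(P[...,2]<27)&(abs(P[...,0]-450)<90)&(abs(P[...,1]+20)<90)
    mm=cv2.connectedComponentsWithStats(m.astype(np.uint8)); j=1+np.argmax(mm[2][1:,4]); X=P[mm[1]==j][:,:2].astype(np.float32)
    print(n,len(X),cv2.minAreaRect(X), np.percentile(P[mm[1]==j][:,2],50))
    # edges: fit outer lines
    m2=(P[...,2]>10)&(P[...,2]<18)&(abs(P[...,0]-450)<55)&(abs(P[...,1]+20)<55); print(np.median(P[m2][:,2]),m2.sum())
```

```text
t 14.62 tcp [ 430.04 -337.51  190.82] az -47.14 grip mm 34.55 F [ 0.09  0.39 -3.97] T [-0.05 -0.02 -0.02] q6 -0.057051759875371394
[ 0.19 -0.41 -4.64]
scene 508 ((448.1916198730469, -19.100845336914062), (136.79986572265625, 131.8301544189453), 85.53065490722656) 20.76648342920572
15.715478528353515 1673
top 1427 ((448.80877685546875, -20.967559814453125), (115.29875946044922, 114.61392211914062), 85.48067474365234) 19.010998608404066
16.79828435212187 1893
```

View pics/m11.png

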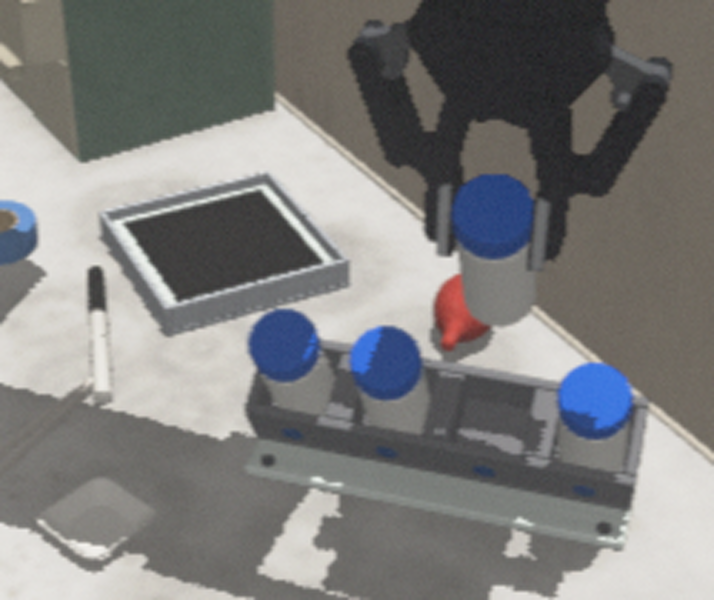

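Run:
```python
from h import *
np.set_printoptions(precision=0,suppress=True)
im=cv2.imread('pics/top0.png');P=cloud('top',np.load('top0.npy'))
h=cv2.cvtColor(im,cv2.COLOR_BGR2HSV);m=((h[...,0]<8)|(h[...,0]>172))&(h[...,1]>150);m[:150]=0;m[250:]=0;m[:,280:]&=True
X=P[m&(np.arange(640)[None]>295)&(np.arange(640)[None]<350)];print('bulb',len(X),np.percentile(X,[1,99],axis=0))
for u,v in((235,296),(296,321),(293,325),(316,375),(350,347),(322,266),(400,193),(410,197),(340,288)): print(u,v,P[v,u])
```

```text
bulb 283 [[ 511. -198.   25.]
 [ 577. -144.   44.]]
235 296 [365.  -7.  11.]
296 321 [ 318. -122.   16.]
293 325 [ 311. -115.    3.]
316 375 [ 220. -158.    0.]
350 347 [ 271. -220.    5.]
322 266 [ 420. -169.   10.]
400 193 [ 558. -318.    8.]
410 197 [ 541. -331.   50.]
340 288 [ 379. -203.    6.]
```

drive_tool --gripper '[1, 1, 1, 1, 1, 1, 1, 1, 1, 1, 1, 1, 1, 1, 1, 1, 1, 1, 1, 1]' --pt "0 0 0" --pt "0 0 0" --pt "0 0 0" --pt "0 0 0" --pt "0 0 0" --pt "0 0 0" --pt "0.001 0 0.017" --pt "0.0017 0 0.03" --pt "0.0017 0 0.03" --pt "0.0017 0 0.03" --pt "0.0017 0 0.03" --pt "0.0017 0 0.03" --pt "0.001 0 0.02" --pt "0 0 0" --pt "0 0.02 0" --pt "0 0.03 0" --pt "0 0.03 0" --pt "0 0.03 0" --pt "0 0.01 0" --pt "0 0 0" --turn '[-7.1, -7.1, -7.1, -7.1, -7.1, -7.1, 0, 0, 0, 0, 0, 0, 0, 0, 0, 0, 0, 0, 0, 0]' --force 25

```text
time_s: 16.53
eef_pos: [454.6, -151.9, 69.6]
ee_rot: [0.707, -0.706, 0.03, -0.027]
force: [-0.4, 0.4, -4.6]
grip_width: 0.411
```

```bash
python3 - <<'E'
from h import *
s,M=st()
t=np.array([444.,-84.8]);n=np.array([np.cos(np.radians(85.5)),np.sin(np.radians(85.5))])
print('dist grip to wall',(t-s['eef_pos'][:2])@n,'along',(s['eef_pos'][:2]-t)@np.array([n[1],-n[0]]))
im,d=snap('scene','scene12.png')
cv2.imwrite('pics/m12.png',cv2.resize(im[130:340,210:460,::-1],(714,600),interpolation=cv2.INTER_CUBIC))
P=cloud('scene',d); hs=cv2.cvtColor(im,cv2.COLOR_RGB2HSV)
E
python3 caps.py 13
```

```text
t 16.53 tcp [ 454.61 -151.86   69.63] az -4.55 grip mm 34.91 F [-0.43  0.41 -4.65] T [0.02 0.   0.02] q6 -0.48790090014866877
dist grip to wall 66.01624470903758 along 15.841497093464096
scene [308.5  248.75] 366 300 top [ 371.81 -245.14  106.79] mean [ 372.11 -245.32  106.85] r 16.7 n [-0.39 -0.35  0.85] tilt 31.8 dir -138.0
scene [344.29 255.17] 370 288 top [ 409.01 -284.76  107.19] mean [ 408.86 -284.83  107.1 ] r 16.5 n [-0.38 -0.33  0.86] tilt 30.1 dir -138.8
scene [417.99 268.51] 390 303 top [ 481.17 -362.77  106.88] mean [ 481.33 -362.92  106.88] r 16.5 n [-0.38 -0.39  0.84] tilt 32.9 dir -134.4
top [388.55 266.92] 213 163 top [ 409.93 -284.26  110.22] mean [ 410.08 -283.63  110.56] r 16.0 n [-0.37 -0.37  0.85] tilt 31.5 dir -135.5
top [364.99 289.32] 189 156 top [ 372.33 -244.68  109.91] mean [ 373.32 -244.49  110.46] r 16.0 n [-0.41 -0.34  0.85] tilt 32.1 dir -140.5
```

View pics/m12.png

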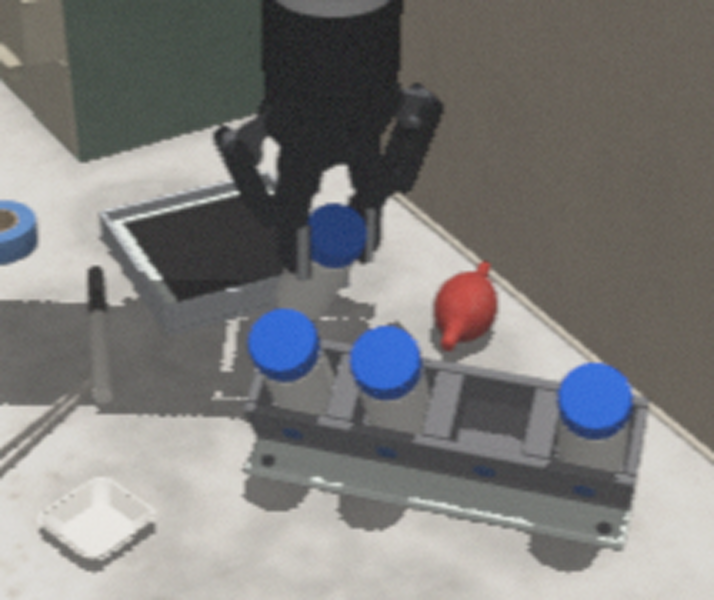

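drive_tool --gripper '[1, 1, 1, 1, 1]' --pt "0 0.005 0" --pt "0 0.005 0" --pt "0 0.002 0" --pt "0 0.001 0" --pt "0 0 0" --turn '[0, 0, 0, 0, 0]'

```text
time_s: 17.1
eef_pos: [455.6, -152.0, 58.4]
ee_rot: [0.707, -0.707, 0.028, -0.028]
force: [0.2, 0.5, -4.7]
grip_width: 0.403
```

drive_tool --gripper '[1, 1]' --pt "0 0.0015 0" --pt "0 0 0" --turn '[0, 0]'

```text
time_s: 17.27
eef_pos: [455.7, -152.1, 56.9]
ee_rot: [0.707, -0.707, 0.028, -0.028]
force: [-0.0, -0.4, -4.7]
grip_width: 0.403
```

drive_tool --gripper '[1, 1, 1, 1, 1, 1, 1]' --pt "0 0.0015 0" --pt "0 0 0.004" --pt "0 0 0.004" --pt "0 0 0.004" --pt "0 0 0.004" --pt "0 0 0.003" --pt "0 0 0" --turn '[0, 0, 0, 0, 0, 0, 0]'

```text
time_s: 17.85
eef_pos: [457.7, -134.9, 56.5]
ee_rot: [-0.705, 0.708, -0.027, 0.028]
force: [-3.6, -13.4, -1.2]
grip_width: 0.406
```

Run:
```python
from h import *
s,M=st()
im,d=snap('scene','scene14.png')
cv2.imwrite('pics/m14.png',cv2.resize(im[170:300,240:400,::-1],(738,600),interpolation=cv2.INTER_CUBIC))
```

```text
t 17.85 tcp [ 457.73 -134.87   56.52] az -4.39 grip mm 34.49 F [ -3.65 -13.41  -1.19] T [-2.55  0.85  0.12] q6 -0.4505788560351571
```

View pics/m14.png

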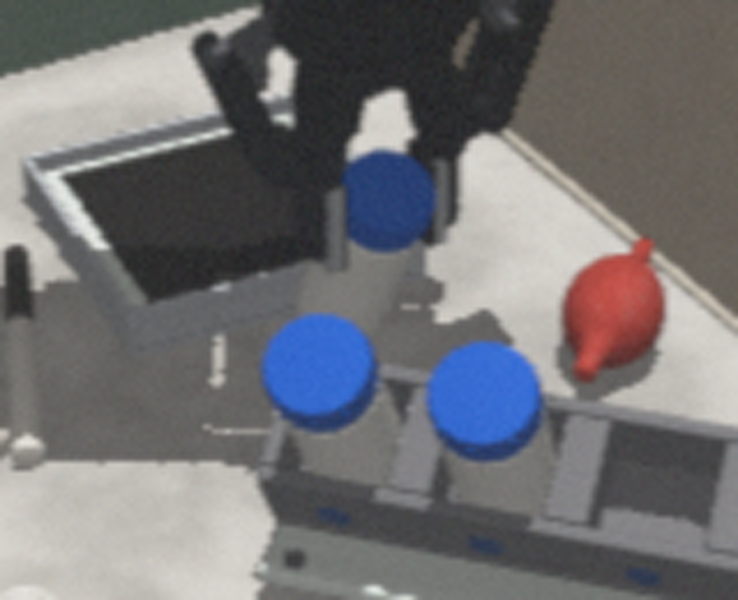

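drive_tool --gripper '[1, 1, 1, 1, 1]' --pt "0 -0.0005 0.003" --pt "0 -0.0005 0.003" --pt "0 -0.0005 0.003" --pt "0 0 0" --pt "0 0 0" --turn '[0, 0, 0, 0, 0]' --force 20

```text
time_s: 18.32
eef_pos: [459.1, -125.7, 58.1]
ee_rot: [-0.705, 0.708, -0.026, 0.029]
force: [-0.3, -9.7, -0.6]
grip_width: 0.403
```

```bash
python3 - <<'E'
from h import *
s,M=st()
E
python3 caps.py 15 | grep scene | head -4
```

```text
t 18.32 tcp [ 459.1  -125.73   58.08] az -4.48 grip mm 34.26 F [-0.32 -9.69 -0.56] T [-1.93  0.06 -0.06] q6 -0.4329096548135044
scene [308.4  248.75] 364 298 top [ 372.63 -245.6   107.11] mean [ 372.05 -245.11  107.06] r 17.1 n [-0.37 -0.35  0.86] tilt 30.9 dir -136.7
scene [344.36 255.22] 366 302 top [ 409.61 -284.98  107.19] mean [ 409.09 -285.12  106.91] r 16.5 n [-0.37 -0.35  0.86] tilt 30.5 dir -136.4
scene [417.9  268.48] 388 329 top [ 481.3  -363.25  106.9 ] mean [ 481.17 -362.43  107.18] r 16.6 n [-0.38 -0.35  0.86] tilt 30.8 dir -137.2
```

drive_tool --gripper '[1, 1, 1, 1, 1, 1, 1, 1]' --pt "0 -0.0005 0.003" --pt "0 -0.0005 0.003" --pt "0 -0.0005 0.003" --pt "0 0 0.003" --pt "0 0 0.003" --pt "0 0 0.002" --pt "0 0 0" --pt "0 0 0" --turn '[0, 0, 0, 0, 0, 0, 0, 0]'

```text
time_s: 19.08
eef_pos: [460.4, -108.4, 59.5]
ee_rot: [-0.705, 0.708, -0.026, 0.029]
force: [0.1, -7.0, -0.7]
grip_width: 0.405
```

Run:
```python
from h import *
s,M=st()
t=np.array([444.,-84.8]);n=np.array([np.cos(np.radians(85.5)),np.sin(np.radians(85.5))])
print('dist grip to wall',(t-s['eef_pos'][:2])@n)
im,d=snap('scene','scene16.png')
cv2.imwrite('pics/m16.png',cv2.resize(im[170:300,240:400,::-1],(738,600),interpolation=cv2.INTER_CUBIC))
```

```text
t 19.08 tcp [ 460.41 -108.35   59.5 ] az -4.48 grip mm 34.45 F [ 0.05 -6.95 -0.74] T [-1.43 -0.08 -0.04] q6 -0.39897727719174836
dist grip to wall 22.190827073744938
```

View pics/m16.png

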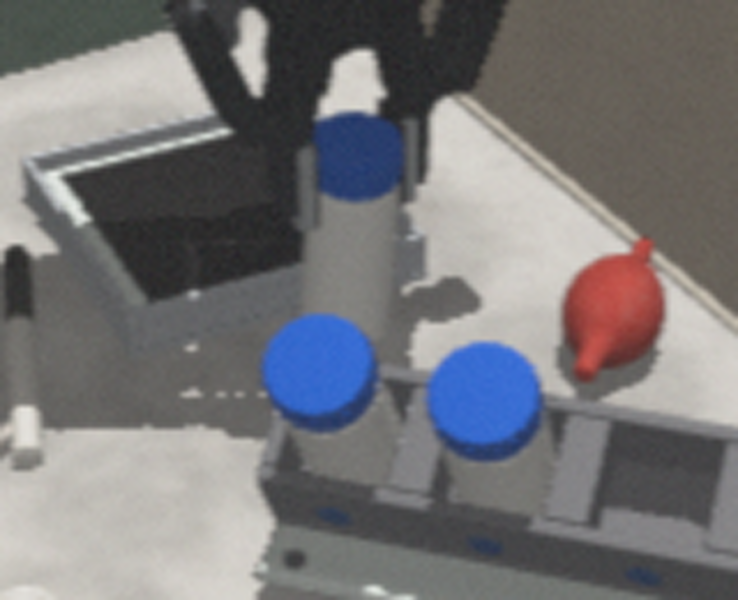

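drive_tool --gripper '[1, 1, 1, 1, 1, 1]' --pt "0 0 0.003" --pt "0 0 0.001" --pt "0 0 0" --pt "0 0 -0.001" --pt "0 0.001 0" --pt "0 0 0" --turn '[0, 0, 0, 0, 0, 0]'

```text
time_s: 19.63
eef_pos: [460.0, -104.6, 57.8]
ee_rot: [-0.706, 0.707, -0.027, 0.028]
force: [1.1, -5.1, -1.6]
grip_width: 0.403
```

```bash
python3 - <<'E'
from h import *
s,M=st()
t=np.array([444.,-84.8]);n=np.array([np.cos(np.radians(85.5)),np.sin(np.radians(85.5))])
print('dist grip to wall',(t-s['eef_pos'][:2])@n)
im,d=snap('scene','scene17.png')
cv2.imwrite('pics/m17.png',cv2.resize(im[170:300,240:400,::-1],(738,600),interpolation=cv2.INTER_CUBIC))
E
sed -i 's/\[...,2\]>80/[...,2]>50/' caps.py; python3 caps.py 18
```

```text
t 19.63 tcp [ 460.02 -104.63   57.8 ] az -4.52 grip mm 34.25 F [ 1.13 -5.07 -1.6 ] T [-1.05 -0.24 -0.07] q6 -0.3931447863454509
dist grip to wall 18.509791708003593
scene [308.43 248.65] 353 292 top [ 371.91 -245.29  107.01] mean [ 372.03 -245.17  107.11] r 16.5 n [-0.39 -0.35  0.85] tilt 31.6 dir -137.7
scene [344.39 255.25] 362 296 top [ 408.7  -285.22  106.71] mean [ 408.92 -284.99  106.9 ] r 16.3 n [-0.38 -0.37  0.85] tilt 31.7 dir -135.6
scene [418.01 268.68] 391 307 top [ 481.19 -363.18  106.64] mean [ 481.38 -362.56  106.98] r 16.6 n [-0.39 -0.35  0.85] tilt 31.7 dir -137.6
top [388.49 266.83] 169 139 top [ 409.6  -284.16  110.25] mean [ 410.03 -284.08  110.5 ] r 16.2 n [-0.41 -0.35  0.84] tilt 32.7 dir -139.4
top [365.   288.96] 149 121 top [ 372.24 -244.66  109.47] mean [ 373.89 -244.41  110.39] r 15.5 n [-0.41 -0.37  0.83] tilt 33.7 dir -137.5
```

View pics/m17.png

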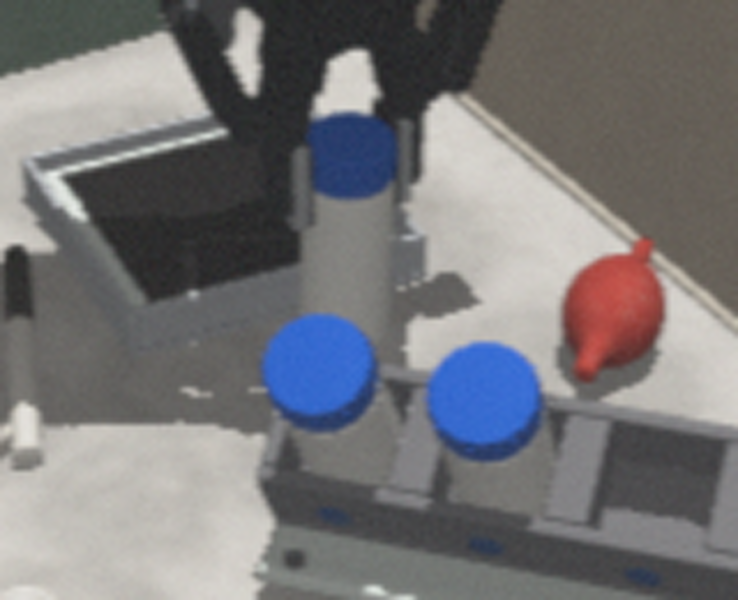

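drive_tool --gripper '[1, 1, 1, 1, 1, 1]' --pt "0 0 -0.004" --pt "0 0 -0.001" --pt "0 0.001 0" --pt "0 0.001 0" --pt "0 0 0" --pt "0 0 0" --turn '[0, 0, 0, 0, 0, 0]'

```text
time_s: 20.28
eef_pos: [459.1, -108.8, 57.0]
ee_rot: [0.707, -0.706, 0.028, -0.028]
force: [-5.7, 4.1, 19.0]
grip_width: 0.41
```

```bash
cat > jar.py <<'E'
from h import *
def jar():
    s=ctrl.sense(); c=s['eef_pos'][:2]
    for n in('scene','top'):
        im,d=ctrl.capture(n); P=cloud(n,d); h=cv2.cvtColor(im,cv2.COLOR_RGB2HSV)
        near=(np.hypot(P[...,0]-c[0],P[...,1]-c[1])<45)&(d>0)
        blue=near&(h[...,0]>100)&(h[...,0]<130)&(h[...,1]>150)&(P[...,2]<s['eef_pos'][2]+60)&(P[...,2]>30)
        body=near&(h[...,1]<60)&(h[...,2]>70)&(P[...,2]>28)&(P[...,2]<70)
        print(n,'blue',blue.sum(),'body',body.sum())
        if blue.sum()>60:
            X=P[blue]; print(' ztop pct',np.percentile(X[:,2],[10,50,80,95,99]),'mean',X.mean(0))
            T=X[X[:,2]>np.percentile(X[:,2],90)-3]
            A=np.c_[T[:,:2]-T[:,:2].mean(0),np.ones(len(T))]; k=np.linalg.lstsq(A,T[:,2],rcond=None)[0]; print(' plane slopes deg',np.degrees(np.arctan(k[:2])),'z',k[2],len(T),T.mean(0))
        if body.sum()>60:
            # image edge axis per z slice: mean xy vs z
            X=P[body]; zb=np.arange(28,70,6)
            for z in zb:
                q=X[(X[:,2]>=z)&(X[:,2]<z+6)]
                if len(q)>8: print('  z',z,len(q),q.mean(0)[:2])
if __name__=='__main__': st(); jar()
E
python3 jar.py
```

```text
t 20.28 tcp [ 459.13 -108.78   56.96] az -4.52 grip mm 34.85 F [-5.71  4.13 19.01] T [ 0.72  1.26 -0.03] q6 -0.4033905400813078
scene blue 236 body 400
 ztop pct [81.9  91.23 92.79 93.58 94.11] mean [ 457.26 -121.09   89.38]
 plane slopes deg [-0.87  4.12] z 92.20821033307227 147 [ 459.01 -116.81   92.21]
  z 28 50 [ 452.56 -120.32]
  z 34 55 [ 452.34 -121.16]
  z 40 51 [ 452.34 -121.98]
  z 46 50 [ 451.27 -121.7 ]
  z 52 53 [ 451.53 -123.22]
  z 58 62 [ 455.6  -123.51]
  z 64 79 [ 456.31 -122.6 ]
top blue 0 body 0
```

drive_tool --gripper '[1, 0.53, 0.53, 0.53, 0.53, 0.53, 0.53]' --pt "0 -0.002 0" --pt "0 -0.001 0" --pt "0 0 0" --pt "0 0 0" --pt "0 0 0" --pt "0 0 0" --pt "0 0 0" --turn '[0, 0, 0, 0, 0, 0, 0]'

```text
time_s: 20.97
eef_pos: [459.1, -109.2, 58.4]
ee_rot: [0.707, -0.707, 0.028, -0.028]
force: [0.1, 0.3, 0.2]
grip_width: 0.468
```

```bash
python3 jar.py; python3 -c "
from h import *
im,d=snap('scene','scene19.png')
cv2.imwrite('pics/m19.png',cv2.resize(im[170:300,240:400,::-1],(738,600),interpolation=cv2.INTER_CUBIC))"
```

```text
t 20.97 tcp [ 459.07 -109.19   58.42] az -4.53 grip mm 39.78 F [0.13 0.3  0.21] T [ 0.    0.03 -0.02] q6 -0.4034921333427671
scene blue 200 body 402
 ztop pct [82.58 91.03 92.19 93.23 93.59] mean [ 457.15 -113.57   88.9 ]
 plane slopes deg [-0.01 -0.14] z 91.85766672405276 118 [ 458.56 -109.81   91.86]
  z 28 49 [ 452.2  -116.54]
  z 34 59 [ 452.71 -117.76]
  z 40 57 [ 452.76 -116.99]
  z 46 57 [ 453.03 -117.75]
  z 52 48 [ 453.93 -118.52]
  z 58 63 [ 457.48 -118.07]
  z 64 69 [ 454.48 -118.45]
top blue 0 body 0
```

View pics/m19.png

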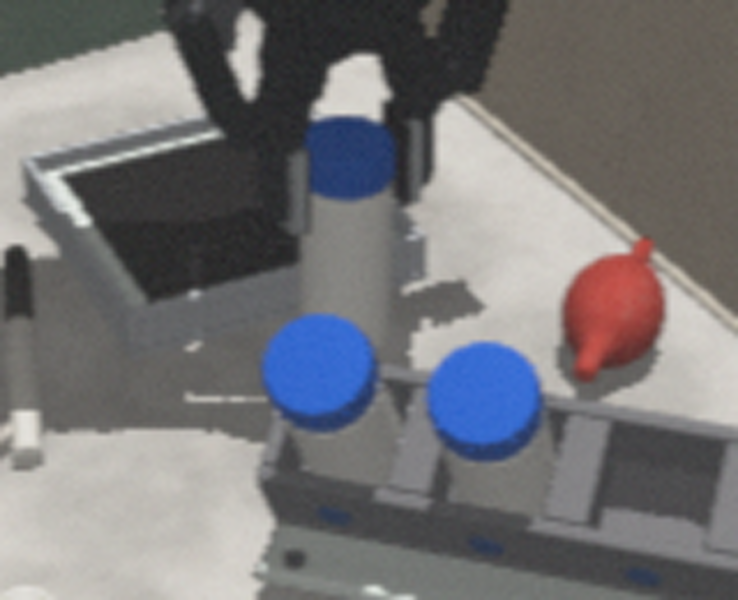

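drive_tool --gripper '[0.53, 0.53, 1, 1, 1, 1, 1, 1, 1, 1, 1, 1, 1, 1, 1, 1, 1, 1, 1]' --pt "0 0.004 0" --pt "0 0.004 0" --pt "0 0 0" --pt "0 0 0" --pt "0 0 0" --pt "0 0 0" --pt "0 0 0" --pt "0 -0.01 0" --pt "0 -0.015 0" --pt "0 -0.02 0" --pt "-0.002 0 0.01" --pt "-0.003 0 0.017" --pt "-0.004 0 0.02" --pt "-0.004 0 0.02" --pt "-0.003 0 0.015" --pt "-0.001 0 0.006" --pt "0 0 0" --pt "0 0 0" --pt "0 0 0" --turn '[0, 0, 0, 0, 0, 0, 0, 0, 0, 0, 0, 0, 0, 0, 0, 0, 0, 0, 0]' --force 40

```text
time_s: 22.7
eef_pos: [449.2, -20.7, 95.4]
ee_rot: [-0.706, 0.707, -0.028, 0.028]
force: [-0.3, -0.4, -5.0]
grip_width: 0.407
```

```bash
python3 jar.py; python3 -c "
from h import *
im,d=snap('scene','scene20.png')
cv2.imwrite('pics/m20.png',cv2.resize(im[140:300,220:420,::-1],(750,600),interpolation=cv2.INTER_CUBIC))"
```

```text
t 22.7 tcp [449.22 -20.68  95.42] az -4.56 grip mm 34.62 F [-0.26 -0.44 -4.99] T [-0.03 -0.03 -0.01] q6 -0.2278552255483489
scene blue 198 body 202
 ztop pct [126.73 136.18 137.6  138.59 139.06] mean [448.65 -26.5  133.99]
 plane slopes deg [-0.66  0.16] z 137.32231263717006 110 [449.67 -22.18 137.32]
  z 46 42 [444.36 -30.04]
  z 52 50 [443.33 -29.59]
  z 58 55 [443.89 -30.04]
  z 64 52 [444.07 -30.07]
top blue 0 body 36
```

View pics/m20.png

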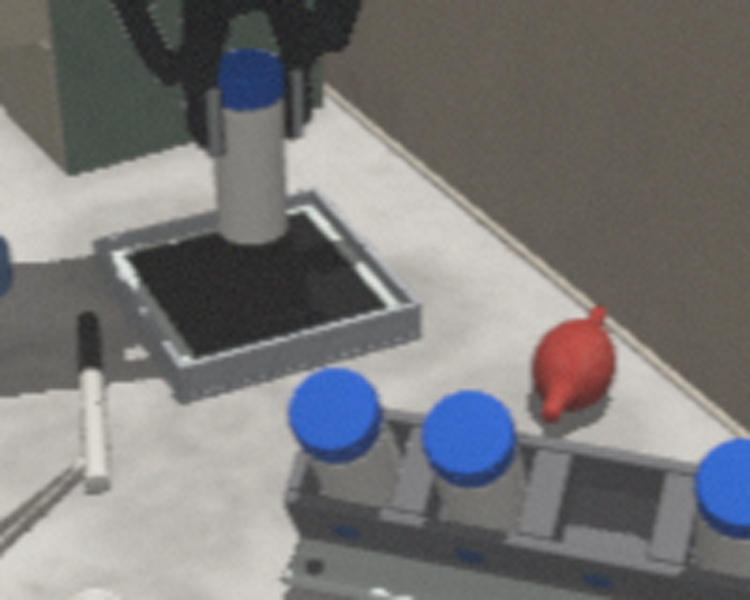

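drive_tool --gripper '[1, 1, 1, 1, 1, 1, 1, 1, 1, 1]' --pt "0 0.008 0" --pt "0 0.008 0" --pt "0 0.006 0" --pt "0 0.003 0" --pt "0 0.002 0" --pt "0 0.0015 0" --pt "0 0.0015 0" --pt "0 0.0015 0" --pt "0 0.001 0" --pt "0 0 0" --turn '[0, 0, 0, 0, 0, 0, 0, 0, 0, 0]'

```text
time_s: 23.68
eef_pos: [449.2, -20.2, 63.1]
ee_rot: [-0.707, 0.707, -0.028, 0.028]
force: [-0.8, -0.6, -1.8]
grip_width: 0.408
```

drive_tool --gripper '[1, 1, 1]' --pt "0 0.001 0" --pt "0 0.001 0" --pt "0 0 0" --turn '[0, 0, 0]'

```text
time_s: 23.93
eef_pos: [449.2, -20.2, 61.0]
ee_rot: [-0.707, 0.707, -0.028, 0.028]
force: [-0.2, -0.7, -1.5]
grip_width: 0.408
```

drive_tool --gripper '[1, 1, 1]' --pt "0 0.001 0" --pt "0 0.0005 0" --pt "0 0 0" --turn '[0, 0, 0]'

```text
time_s: 24.18
eef_pos: [449.2, -20.2, 59.7]
ee_rot: [-0.707, 0.707, -0.028, 0.028]
force: [0.3, -0.1, 1.3]
grip_width: 0.411
```

On the stop (force sign reversed). Release and check before withdrawing.

drive_tool --gripper '[0.55, 0.5, 0.4, 0.3, 0.3, 0.3]' --pt "0 0 0" --pt "0 0 0" --pt "0 0 0" --pt "0 0 0" --pt "0 0 0" --pt "0 0 0" --turn '[0, 0, 0, 0, 0, 0]'

```text
time_s: 24.68
eef_pos: [449.1, -20.1, 59.5]
ee_rot: [0.707, -0.707, 0.028, -0.028]
force: [-0.4, 0.6, -1.1]
grip_width: 0.7
```

```bash
python3 jar.py
```

```text
t 24.68 tcp [449.12 -20.14  59.51] az -4.53 grip mm 59.51 F [-0.4   0.61 -1.09] T [ 0.01 -0.05 -0.01] q6 -0.22744687962197807
scene blue 203 body 373
 ztop pct [ 91.72 100.45 101.9  102.66 103.13] mean [446.2  -26.1   98.39]
 plane slopes deg [0.6  0.94] z 101.45683982125625 122 [447.79 -22.64 101.46]
  z 28 47 [443.88 -29.92]
  z 34 47 [442.84 -29.73]
  z 40 51 [442.75 -29.35]
  z 46 51 [443.86 -29.3 ]
  z 52 54 [443.79 -29.5 ]
  z 58 47 [443.98 -29.49]
  z 64 76 [445.94 -28.37]
top blue 0 body 37
```

drive_tool --gripper '[0.3, 0.3, 0.3, 0.3, 0.3, 0.3, 0.3]' --pt "0 -0.006 0" --pt "0 -0.012 0" --pt "0 -0.02 0" --pt "0 -0.02 0" --pt "0 -0.02 0" --pt "0 0 0" --pt "0 0 0" --turn '[0, 0, 0, 0, 0, 0, 0]'

```text
time_s: 25.37
eef_pos: [449.5, -20.2, 138.4]
ee_rot: [-0.706, 0.707, -0.027, 0.029]
force: [-0.1, 0.3, -0.4]
grip_width: 0.699
```

```bash
python3 jar.py; python3 caps.py 21; python3 -c "
from h import *
im=cv2.imread('pics/scene21.png')
cv2.imwrite('pics/m21.png',cv2.resize(im[140:300,220:440],(780,567),interpolation=cv2.INTER_CUBIC))"
```

```text
t 25.37 tcp [449.46 -20.23 138.4 ] az -4.52 grip mm 59.41 F [-0.12  0.3  -0.41] T [0.02 0.01 0.  ] q6 -0.22748632797869947
scene blue 177 body 355
 ztop pct [ 91.42 100.54 101.93 102.7  103.22] mean [446.26 -26.18  98.52]
 plane slopes deg [-0.39  1.99] z 101.42828775735794 110 [447.95 -22.72 101.43]
  z 28 47 [444.06 -29.92]
  z 34 52 [443.08 -29.22]
  z 40 48 [443.4  -29.73]
  z 46 54 [443.31 -29.07]
  z 52 50 [443.6  -29.34]
  z 58 52 [443.13 -29.58]
  z 64 52 [444.73 -29.81]
top blue 127 body 92
 ztop pct [101.77 103.51 104.82 105.94 106.84] mean [445.27 -26.58 103.45]
 plane slopes deg [-1.85 -0.88] z 104.00954196548349 101 [445.37 -27.02 104.01]
  z 28 12 [439.91 -29.13]
  z 34 14 [442.2  -30.21]
  z 40 11 [444.7  -33.55]
  z 46 15 [445.38 -31.75]
  z 52 16 [443.31 -30.87]
  z 58 9 [442.02 -31.25]
  z 64 15 [443.16 -32.08]
scene [308.38 248.77] 315 248 top [ 372.37 -245.3   107.05] mean [ 371.96 -245.2   106.91] r 16.1 n [-0.39 -0.32  0.86] tilt 30.2 dir -140.8
scene [344.29 255.43] 337 269 top [ 409.15 -284.8   107.22] mean [ 408.71 -285.15  106.89] r 16.1 n [-0.37 -0.35  0.86] tilt 30.4 dir -136.8
scene [417.91 268.52] 387 312 top [ 481.45 -362.56  107.02] mean [ 481.25 -362.49  106.95] r 16.5 n [-0.38 -0.33  0.86] tilt 30.2 dir -138.6
top [388.59 266.98] 170 134 top [ 410.1  -284.08  110.21] mean [ 410.12 -284.08  110.22] r 15.6 n [-0.4  -0.33  0.85] tilt 31.3 dir -140.9
```

View pics/m21.png

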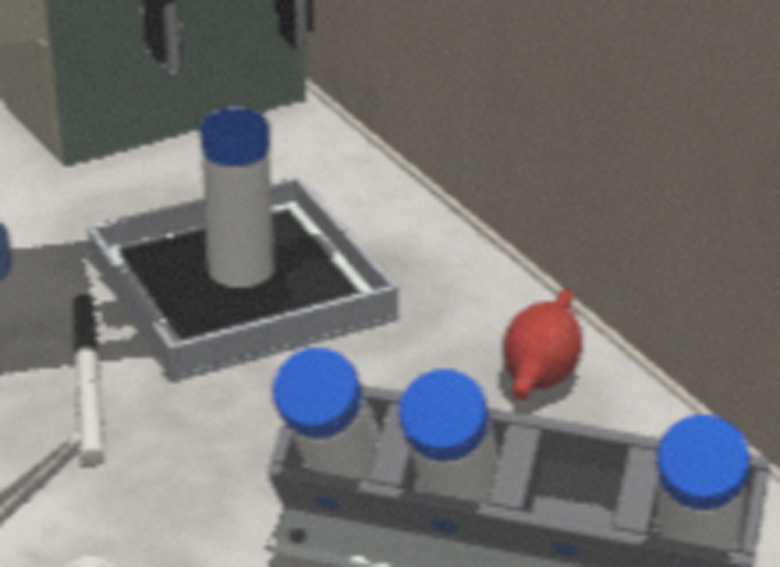

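The jar stands upright at about (236,200) in the crop, with the cap top at z ≈ 101 to 104. That matches a fully sunk platform (10 + 92 mm). The other caps are where they started. I'll back the gripper off further and hand in.

drive_tool --gripper '[0.3, 0.3, 0.3, 0.3, 0.3]' --pt "0 -0.03 0" --pt "0 -0.03 0" --pt "0 -0.03 0" --pt "0 0 0" --pt "0 0 0" --turn '[0, 0, 0, 0, 0]'

```text
time_s: 25.98
eef_pos: [449.4, -20.2, 227.9]
ee_rot: [-0.706, 0.707, -0.027, 0.028]
force: [-0.5, -0.6, -0.8]
grip_width: 0.697
```

```bash
python3 caps.py 22; python3 -c "
from h import *
st(); print(ctrl.finish_job())"
```

```text
scene [308.5  248.98] 319 260 top [ 371.61 -245.69  106.8 ] mean [ 371.87 -245.96  106.78] r 16.1 n [-0.34 -0.38  0.86] tilt 30.7 dir -132.2
scene [344.32 255.24] 345 285 top [ 409.18 -284.83  107.01] mean [ 408.96 -284.99  106.85] r 16.1 n [-0.36 -0.35  0.86] tilt 30.3 dir -135.5
scene [417.83 268.6 ] 390 311 top [ 481.45 -362.39  107.02] mean [ 481.02 -362.45  106.8 ] r 16.3 n [-0.38 -0.34  0.86] tilt 30.9 dir -138.4
top [388.68 266.85] 173 139 top [ 409.41 -284.32  110.16] mean [ 409.94 -284.7   110.24] r 16.0 n [-0.39 -0.37  0.84] tilt 32.7 dir -136.3
t 26.08 tcp [448.55 -19.99 226.19] az -4.53 grip mm 59.32 F [ 0.45 -0.38  0.07] T [ 0.05 -0.05 -0.04] q6 -0.22748679552249074
the job is handed in; nothing more can be done
None
```

The heavy jar is standing upright near the middle of the platform, and I handed the job in at 26 s; no verdict was reported.

**Weighing:** I lifted the first two jars along the pocket axis. They read about 1.4 N and 0.9 N, so I put them back. The third read about 4.6 N, so it is the heavy one. I did not lift the fourth.

**Placing:** The tool cannot tilt, so I turned the jar upright by pushing its foot gently against the outside of the tray wall. I let it stand on the bench, gripped it again and lowered it slowly onto the platform until the force showed the stop.

**Last checks:**
- **Heavy jar:** its cap top is at about 101 mm from the scene camera and 104 mm from the top camera. A fully sunk platform should give 102 mm, against 108 mm if it were still up. Tilt is about 2° or less and the jar is within about 10 mm of the tray's middle.
- **Other jars:** the three caps are within about 2 mm of where they started.
- **Disagreements:** the two cameras differ by about 3 mm in height throughout.
- **Mishap:** on the first try at jar 1 the fingertips touched the rack with about 22 N, so I gripped all the jars a few millimetres higher.

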